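# Pack the sampling kit into its carrier

### The arm

A 7-joint arm with a two-finger parallel gripper is mounted at the origin on a cart in front of the work surface, level with it; the furniture and walls round the work are solid. World frame = base frame: x ahead of the robot, y to its left, z up, the work surface at z = 0. Lengths are in m, angles in rad, forces in N, time in s.
With the tool pointing down it reaches from about 0.35 to 0.9 m from the base axis. Payload 19.9 kg.
Tool frame: the origin (TCP) lies at the very end of the fingers, on their centre line; the grasp point (between the pads) lies 19 mm behind it (bot.grip_depth is the z of the grasp point in the tool frame, in m); z points along the fingers, y is the line along which they close (so a half turn about z gives the same grasp; the last joint's range is limited). The gripper opens to 85 mm and grips with 20 to 120 N. Pads are 22 mm wide; open, the fingers measure 114 mm over their backs; the gripper's body (76 mm by 85 mm) begins 54 mm behind the grasp point. The pads swing forward as they close: fully open they stand 13 mm farther back than shut.
Start: joints at [1.23, 0.417, -0.01, 1.614, 0.005, 1.111, -0.053], TCP at [0.184, -0.597, 0.231] pointing down, gripper open.
Joint ranges: [-2.81, 2.81], [-0.39, 2.02], [-1.27, 1.25], [0.06, 2.57], [-1.19, 4.33], [0.19, 2], [-2.82, 2.82]. Speed limits (rad/s): [1.89, 1.89, 2.39, 2.39, 3.01, 3.01, 3.01].

### API

Orientations are given as a rotation vector (axis times angle).
In Python, from cell import bot, cams gives the robot as it stands. The module is installed in compiled form; this text tells all that it offers.
- The arm moves only by the tool hand_motion, called after ">>>" as name(argument=value, ...), one argument or row to a line, values as JSON. Schema: {"type":"object","properties":{"ticks":{"type":"array","items":{"type":"object","properties":{"trans":{"type":"array","items":{"type":"number"},"minItems":3,"maxItems":3},"spin":{"type":"number"}},"additionalProperties":false},"minItems":1,"maxItems":20},"aperture":{"type":"number"},"clamp_n":{"type":"number"},"only":{"type":"string"},"quiet":{"type":"boolean"},"lines":{"type":"string"}},"required":["ticks"],"additionalProperties":false}. ticks is a list of rows, 1 to 20 of them, each an object with the fields trans (a list: dx, dy, dz in normalised numbers (1 is 0.2 m)), spin (a turn about the tool's z in normalised numbers (1 is 4 rad)); a field left out counts as zero; each row shifts and turns the commanded pose from where the row before left it, along the tool's axes as they then stand; what a row does not reach is not made up. A row lasts 1/12 s, in which the tool goes at most 0.0417 m and 0.125 rad, less where a joint would pass 70% of its speed; a pose out of reach is approached as far as the arm can. aperture is the opening from 0.0 (shut) to 1.0 (fully open), set as the call begins (left out keeps the last). The fingers move at their own pace and stop on an object; clamp_n is the grip in N (left out, the last holds). Time passes only in rows, so rows that do not move let the fingers close. The tool returns the time, the measured TCP pose, the force, the opening and the grip force at its end. only (a regular expression) keeps the lines of the reply that match it, lines (a string "A,B") keeps lines A to B, and quiet returns only ok. Shift and turn numbers lie between -1 and 1, and a call with a number outside is refused. Input that does not fit is refused with a message, and nothing moves.
- bot.get_state(): the state, without advancing time (a new reading comes with each control period).
- cams.snapshot(name): name is "scene" or "top"; returns (picture, depth): 400x640x3 uint8, red, green, blue; 400x640 float32, m along the optical axis (not along the pixel's ray), 0 where there is no reading.
- cams.camera_model(name): a dict with "fx", "fy", "cx", "cy" (pixels), "R" (3x3) and "t" (3): a world point X has camera coordinates R X + t. Camera axes: x right, y down, z forward; pixel columns grow to the right and rows downward; lengths in m; the calibration is good to about 2 mm. A picture is of the moment at which its call begins. camera_model takes no time and is no camera call.
- bot.finish_job(): hands the job in; it is judged then, once.
The state is a dict: "clock": time; "joint_positions": joint angles; "joint_velocities": joint speeds; "tau": joint torques, N m; "position": TCP position; "tool_rot": TCP orientation; "contact_force": force on the tool from outside, world axes, zero at the start; "wrist_torque": the same for the moment, N m; "gripper_width": opening from 0.0 (shut) to 1.0 (fully open); "grip_force": force on a finger pad.
Only numpy, scipy, OpenCV 4.12 (cv2) and the standard library are available. Lean on these libraries where they do the work, as an engineer would, in place of code of your own. Each camera call takes 0.05 s, during which the arm holds its last target. There are 200 camera calls.

### The job

Pack the sampling kit into the white carrier, each piece standing upright in its own pocket: the capped reagent bottle in the large pocket and the dropper bottle in the small pocket at the handle end, the round-bulbed volumetric flask in the large pocket and the little white porcelain cup in the small pocket at the other end. The cup stands close behind the reagent bottle at the start, and can be reached once the bottle is out of the way. Leave the conical flask, the squeeze bottle and the black stopper standing where they are.

Things in the scene. Friction and masses are not known exactly. Their poses are not given: they have to be found in the camera images.
- carrier: White plate 196 x 190 x 20 mm, fixed to the bench, grey loop handle at its -x end (out to x -136, 18 high). Origin: centre of underside, z up. Round pockets, floor at z 8, top at z 20. Large, diameter 80: centre x, y (-46, 43) at the handle end, (46, 43) at the other. Small, diameter 52: (-46, -48) at the handle end, (46, -48) at the other. All mm.
- reagent_bottle: Clear bottle with straight body and blue screw cap, 146 mm tall, 0.3 to 0.6 kg: body 64 mm in diameter up to 100 mm, neck and cap about 34 mm from 100 to 146 mm (grip the cap). The cup starts close behind it. Goes to the large pocket at the handle end. Origin: centre of its underside; z up its axis.
- volumetric_flask: Clear glass flask with round bulb and long thin neck, 194 mm tall, about 0.1 kg: bulb 62 mm in diameter up to 64 mm, neck about 16 mm from 64 to 179 mm (grip the neck). Goes to the large pocket away from the handle. Origin: centre of its underside; z up its axis.
- dropper_bottle: Small bottle with black rubber teat, 102 mm tall, 0.07 kg: body 37 mm in diameter up to 54 mm, collar and teat about 20 mm from 54 to 102 mm (can be gripped there). Goes to the small pocket at the handle end. Origin: centre of its underside; z up its axis.
- porcelain_cup: Little white open cup, 29 mm tall, 36 mm in diameter at the rim, 28 mm at the foot, 20 g. Starts about 60 mm (centre to centre) behind the reagent bottle, on its +x side. Goes to the small pocket away from the handle. Origin: centre of its underside; z up its axis.
- conical_flask: Look-alike, not to be moved: cone-shaped clear glass flask, 78 mm in diameter at the foot, 131 mm tall. Origin: centre of its underside; z up its axis.
- squeeze_bottle: Look-alike, not to be moved: squeeze bottle with red top and bent spout, 72 x 105 mm, 191 mm tall; its round body is 72 mm in diameter, the axis 16 mm along +y from the origin, the spout reaching to -y. Origin at the underside; z up.
- stopper: Look-alike of the cup, not to be moved: solid black rubber stopper, 34 mm in diameter, 28 mm tall. Origin: centre of its underside; z up its axis.

How it is judged:
At the end, for the whole second after the job is handed in: Bottle, dropper, volumetric flask and cup each in their own pocket: within 12 mm of its centre along carrier x and y, underside within 5 mm of the pocket floor, leaning under 0.12 rad, released, at rest. Conical flask, squeeze bottle and stopper upright within 25 mm of their starts (x of reagent_bottle in the frame of carrier between -0.058 and -0.034 m and y of reagent_bottle in the frame of carrier between 0.031 and 0.055 m and z of reagent_bottle in the frame of carrier between 0.003 and 0.013 m and angle between each of reagent_bottle, dropper_bottle, volumetric_flask, porcelain_cup, conical_flask, squeeze_bottle, stopper's own z axis and vertical below 0.12 rad and linear speed of each of reagent_bottle, dropper_bottle, volumetric_flask, porcelain_cup below 0.02 m/s and x of dropper_bottle in the frame of carrier between -0.058 and -0.034 m and y of dropper_bottle in the frame of carrier between -0.06 and -0.036 m and z of dropper_bottle in the frame of carrier between 0.003 and 0.013 m and x of volumetric_flask in the frame of carrier between 0.034 and 0.058 m and y of volumetric_flask in the frame of carrier between 0.031 and 0.055 m and z of volumetric_flask in the frame of carrier between 0.003 and 0.013 m and x of porcelain_cup in the frame of carrier between 0.034 and 0.058 m and y of porcelain_cup in the frame of carrier between -0.06 and -0.036 m and z of porcelain_cup in the frame of carrier between 0.003 and 0.013 m and distance of each of conical_flask, squeeze_bottle, stopper from where it was at the start of the episode below 0.025 m); the robot touches nothing.
It fails at once if the conical flask is shoved or carried off (moved more than 25 mm) or tipped over (distance of conical_flask from where it was at the start of the episode above 0.025 m or angle between conical_flask's own z axis and vertical above 0.35 rad).
It fails at once if the squeeze bottle is shoved or carried off (moved more than 25 mm) or tipped over (distance of squeeze_bottle from where it was at the start of the episode above 0.025 m or angle between squeeze_bottle's own z axis and vertical above 0.35 rad).
It fails at once if the stopper is shoved or carried off (moved more than 25 mm) or tipped over (distance of stopper from where it was at the start of the episode above 0.025 m or angle between stopper's own z axis and vertical above 0.35 rad).
It also fails if it takes over 128 s, if anything falls off the work surface, if the arm or the gripper's body presses on something with over 40 N, if the wrist force passes 120 N, or if a joint passes its speed limit or range.

## Working session

There is one attempt and no reset: what is moved stays moved. The work goes in short steps, Python scripts to look and compute and a tool call to move; the robot and the scene stay as the last step left them, time stands still between calls to the robot, and variables do not carry over. Pictures are saved under pics/ and viewed, at most 17 in all, crops included, and the job is handed in when it is done.

```bash
mkdir -p pics; python3 - <<'E'
from cell import bot,cams
import cv2
print(bot.get_state())
for n in("scene","top"):
    p,d=cams.snapshot(n); cv2.imwrite(f"pics/{n}0.png",p[:,:,::-1]); print(cams.camera_model(n))
    import numpy as np; np.save(f"{n}0d.npy",d)
E
```

```text
{'clock': 0.0, 'joint_positions': array([ 1.23053934,  0.41798908, -0.01032303,  1.61418939,  0.00469241,
        1.11067173, -0.05303478]), 'joint_velocities': array([-0.00105262,  0.00059408, -0.00068185,  0.00045412, -0.00027919,
        0.00026508, -0.00140421]), 'tau': array([-1.32783447e-03, -8.64447570e+01,  6.77545276e-01, -4.34912217e+01,
        1.89529010e-02,  7.42674078e-03, -1.14100328e-04]), 'position': array([ 0.18385818, -0.59697978,  0.23064434]), 'tool_rot': array([-3.10541731e+00, -4.67345662e-01,  4.07032550e-04]), 'contact_force': array([ 0.92594555,  0.2259571 , -0.83404582]), 'wrist_torque': array([0.02861093, 0.00431129, 0.01577437]), 'grip_force': 0.0, 'gripper_width': 0.9977464117589803}
{'fx': 371.30843086056774, 'fy': 371.30843086056774, 'cx': 321.3459116576174, 'cy': 194.68490980188653, 'R': array([[-0.72519728, -0.68813185, -0.02373728],
       [-0.3737108 ,  0.4223272 , -0.82582079],
       [ 0.57829849, -0.59001211, -0.56343284]]), 't': array([0.37020407, 0.24174238, 0.58093832])}
{'fx': 430.7847582239653, 'fy': 430.7847582239653, 'cx': 323.33919622513343, 'cy': 196.87728637748728, 'R': array([[-0.10487606, -0.99446519, -0.00632522],
       [-0.97334185,  0.10394879, -0.20445119],
       [ 0.20397709, -0.01528543, -0.97885632]]), 't': array([0.02673558, 0.53114658, 1.17886827])}
```

View pics/scene0.png

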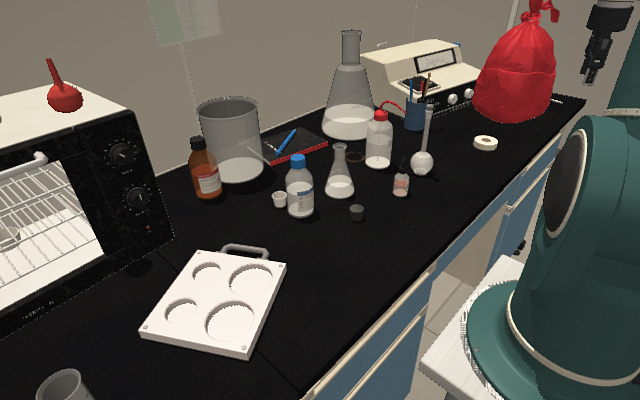

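View pics/top0.png

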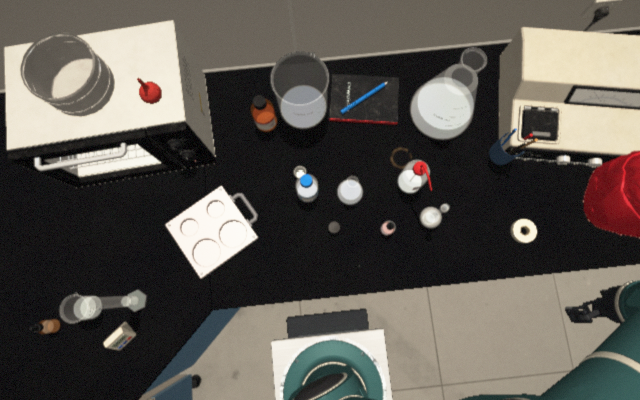

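The top view shows the carrier near (212,232), reagent bottle cap (307,181), cup (299,172), conical flask (349,192), squeeze bottle (412,180), stopper (334,228), dropper (388,229) and volumetric flask (431,217, mouth about 445,208). Next I'll enlarge both views.

```bash
python3 - <<'E'
import cv2
a=cv2.imread("pics/top0.png")[150:285,160:460]; cv2.imwrite("pics/topc.png",cv2.resize(a,(800,360),interpolation=cv2.INTER_CUBIC))
a=cv2.imread("pics/scene0.png")[95:365,130:450]; cv2.imwrite("pics/scenec.png",cv2.resize(a,(704,594),interpolation=cv2.INTER_CUBIC))
E
```

```text
(no output)
```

View pics/topc.png

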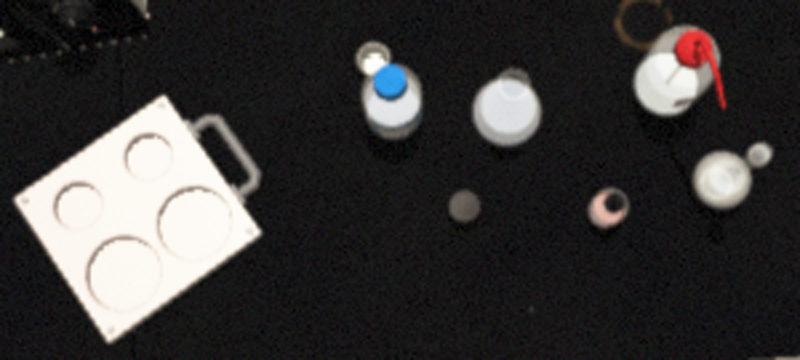

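View pics/scenec.png

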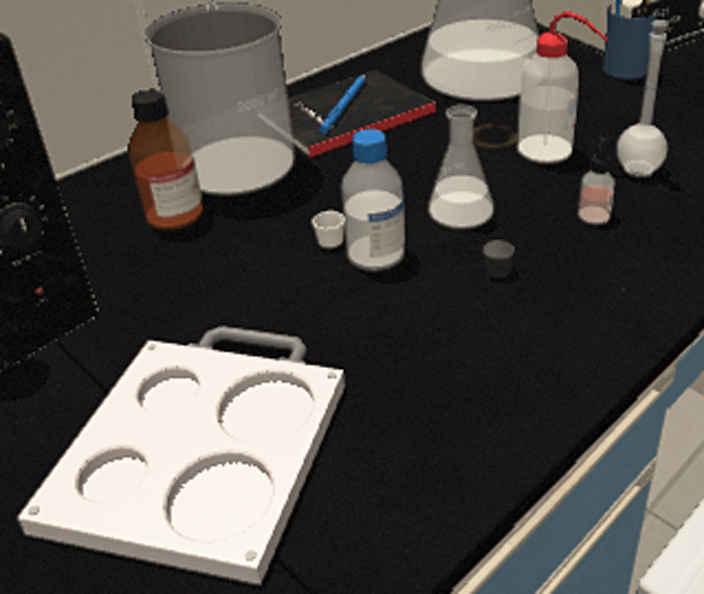

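The crops show every piece clearly, with the carrier handle at the upper right of the top view. The cup rim is at top (300,171) and scene (279.5,194). Next I'll compute positions from both views.

```bash
cat > h.py <<'E'
import numpy as np,cv2
from cell import bot,cams
def ray(cam,uv,z):
    m=cams.camera_model(cam);R=np.array(m["R"]);c=-R.T@m["t"]
    d=R.T@np.array([(uv[0]-m["cx"])/m["fx"],(uv[1]-m["cy"])/m["fy"],1.])
    return (c+d*(z-c[2])/d[2])[:2]
def proj(cam,X):
    m=cams.camera_model(cam);p=m["R"]@np.array(X)+m["t"];return p[0]/p[2]*m["fx"]+m["cx"],p[1]/p[2]*m["fy"]+m["cy"]
E
python3 - <<'E'
from h import *
np.set_printoptions(precision=4,suppress=True)
pts=dict(cap=((390/2.667+160,80/2.667+150),(370/2.2+130,139/2.2+95),.146),cup=((299.9,171.4),(279.5,194.1),.029),
flask=((445,207.75),(428.6,107.3),.194),drop=((389.9,226.1),(401.8,161.4),.102),stop=((334,227.3),(356.8,208.2),.028),con=((353.1,180),(339.5,145.9),.131),
cupfoot=((299.9,173.5),(279.5,206),.0),bulb=((722/2.667+160,180/2.667+150),(641/2.2+130,149/2.2+95),.032),dropbody=((605/2.667+160,210/2.667+150),(596/2.2+130,197/2.2+95),.03))
for k,(a,b,z) in pts.items(): print(k,ray("top",a,z),ray("scene",b,z))
t=cv2.imread("pics/top0.png"); s=cv2.imread("pics/scene0.png")
for n,im,box in(("top",t,(160,260,180,285)),("scene",s,(130,290,240,365))):
    g=im.min(2); m=np.zeros_like(g); x0,x1,y0,y1=box; m[y0:y1,x0:x1]=(g[y0:y1,x0:x1]>(170 if n=="top" else 205))*255
    m=cv2.morphologyEx(m,cv2.MORPH_OPEN,np.ones((3,3)))
    c=max(cv2.findContours(m,0,2)[0],key=cv2.contourArea); h=cv2.convexHull(c)
    W=np.array([ray(n,p,.02) for p in h[:,0].astype(float)])
    r=cv2.minAreaRect((W*1000).astype(np.float32)); print(n,r)
    holes=cv2.findContours(m,cv2.RETR_CCOMP,2)
    for c2,hh in zip(*[holes[0],holes[1][0]]):
        if hh[3]>=0 and cv2.contourArea(c2)>100: print(' hole',cv2.minEnclosingCircle(c2))
hsv=cv2.cvtColor(t,40)
for lo,hi,nm,z in(((100,120,80),(115,255,255),"blue",.146),):
    m=cv2.inRange(hsv,lo,hi); m[:160]=0
    M=cv2.moments(m,True); print(nm,M["m10"]/M["m00"],M["m01"]/M["m00"],M["m00"],ray("top",(M["m10"]/M["m00"],M["m01"]/M["m00"]),z))
print(bot.get_state()["tool_rot"])
E
```

```text
cap [0.5627 0.0126] [0.5581 0.0183]
cup [0.6205 0.0311] [0.6212 0.0306]
flask [ 0.4417 -0.3288] [ 0.4381 -0.312 ]
drop [ 0.4215 -0.1997] [ 0.4216 -0.186 ]
stop [ 0.4442 -0.0511] [ 0.4451 -0.0503]
con [ 0.553  -0.1132] [ 0.5482 -0.1073]
cupfoot [0.622  0.0327] [0.6159 0.0386]
bulb [ 0.4425 -0.3315] [ 0.4421 -0.3244]
dropbody [ 0.4237 -0.2017] [ 0.4241 -0.1984]
top ((473.99530029296875, 304.35150146484375), (190.79794311523438, 198.29811096191406), 30.25984764099121)
scene ((474.7386779785156, 304.746826171875), (188.9266357421875, 195.9127197265625), 30.253297805786133)
 hole ((228.5, 320.0), 26.856197357177734)
 hole ((180.0, 310.5), 18.200374603271484)
 hole ((250.0, 279.0), 23.537303924560547)
 hole ((205.5, 271.5), 15.890348434448242)
blue 305.8666666666667 180.18333333333334 120.0 [0.5623 0.0136]
[-3.1055 -0.4675  0.0004]
```

Careful with the scale: shifts go in shares of 0.2 m and turns go in shares of 4 rad. That gives: -0.026 m / 0.2 = -0.13, 0.025 m / 0.2 = 0.125, 0.0995 rad / 4 = 0.0249.

>>> hand_motion(
  ticks=[
    {"spin":0.0249},
    {"spin":0.0249},
    {"spin":0.0249},
    {"trans":[0.125, -0.13, 0]},
    {"trans":[0.125, -0.13, 0]},
    {"trans":[0.125, -0.13, 0]},
    {"trans":[0.125, -0.13, 0]},
    {"trans":[0.125, -0.13, 0]},
    {"trans":[0.125, -0.13, 0]},
    {"trans":[0.125, -0.13, 0]},
    {"trans":[0.125, -0.13, 0]},
    {"trans":[0.125, -0.13, 0]},
    {"trans":[0.125, -0.13, 0]},
    {"trans":[0.04, -0.035, 0]},
    {},
    {},
  ],
  aperture=1.0,
  clamp_n=30,
)

```text
clock: 1.43
position: [0.4419, -0.33, 0.231]
tool_rot: [-3.141, -0.002, 0.001]
contact_force: [-0.4, -1.2, 0.1]
gripper_width: 0.997
grip_force: 0.0
```

```bash
python3 - <<'E'
from h import *
print(bot.get_state()["joint_positions"])
for n in("scene","top"):
    p,d=cams.snapshot(n); cv2.imwrite(f"pics/{n}1.png",p[:,:,::-1])
a=cv2.imread("pics/scene1.png")[60:240,360:520]; cv2.imwrite("pics/c1.png",cv2.resize(a,None,fx=3.2,fy=3.2))
E
```

```text
[ 0.68974578  0.29055069 -0.12541996  1.79545382  0.04121476  1.0587402
 -1.02015198]
```

View pics/c1.png

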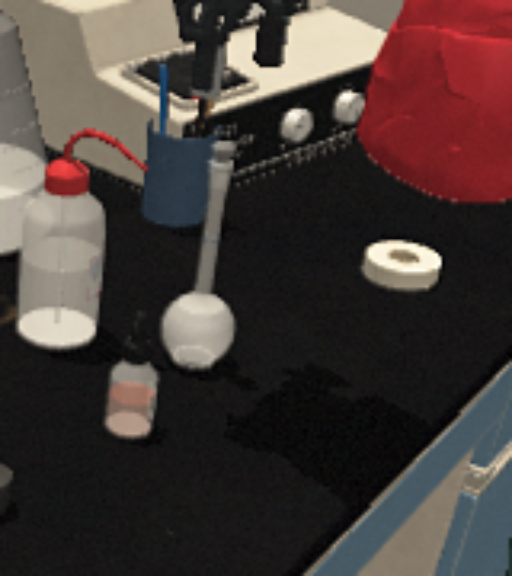

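The flask mouth is at crop (224,147), which is scene (430,106), with the fingers above it. I'll check this against the projected axis.

```bash
python3 - <<'E'
from h import *
def tri(a,b):
    A=[];y=[]
    for n,uv in(("top",a),("scene",b)):
        m=cams.camera_model(n);R=np.array(m["R"]);P=np.c_[R,m["t"]]
        for r,v,f,c in((0,uv[0],m["fx"],m["cx"]),(1,uv[1],m["fy"],m["cy"])):
            q=P[r]*f-(v-c)*P[2];A.append(q[:3]);y.append(-q[3])
    return np.linalg.lstsq(np.array(A),np.array(y),rcond=None)[0]
print("mouth",tri((445,207.75),(430,106)),"bulb",tri((430.7,217.5),(360+198/3.2,60+330/3.2)),
"teat",tri((389.9,226.1),(360+137/3.2,60+345/3.2)),"cap",tri((305.9,180.2),(298.2,158.2)))
for z in(0,.03,.064,.13,.194,.231):
    a=np.array(proj("scene",(.4417,-.33,z))); print(z,a,(a-[360,60])*3.2,proj("top",(.4417,-.33,z)))
E
```

```text
mouth [ 0.44281096 -0.32944167  0.1908955 ] bulb [ 0.44372817 -0.33261021  0.02654617] teat [ 0.42569134 -0.20364071  0.07502796] cap [0.56321773 0.01360104 0.14219167]
0 [421.08681962 172.10784851] [195.4778228  358.74511524] (np.float64(427.68213760057836), np.float64(219.50461298240657))
0.03 [422.48845662 162.66109824] [199.96306118 328.51551437] (np.float64(430.07829227063104), np.float64(217.91559035209306))
0.064 [424.13454703 151.56678129] [205.2305505  293.01370013] (np.float64(432.9343763477985), np.float64(216.0215631052637))
0.13 [427.51786194 128.7639221 ] [216.0571582  220.04455073] (np.float64(438.95178152084577), np.float64(212.03108906982612))
0.194 [431.05935214 104.89499333] [227.38992686 143.66397866] (np.float64(445.47175160911445), np.float64(207.70733645539315))
0.231 [433.2361014   90.22414292] [234.35552449  96.71725735] (np.float64(449.5967329401643), np.float64(204.97183329001737))
```

To row units: 0.02 m / 0.2 = 0.1, 0.019 m / 0.2 = 0.095.

>>> hand_motion(
  ticks=[
    {"trans":[0.005, 0, 0.1]},
    {"trans":[0, 0, 0.1]},
    {"trans":[0, 0, 0.1]},
    {"trans":[0, 0, 0.1]},
    {"trans":[0, 0, 0.095]},
    {},
    {},
  ],
)

```text
clock: 2.12
position: [0.4419, -0.3308, 0.132]
tool_rot: [-3.141, 0.002, 0.002]
contact_force: [0.2, -0.7, -0.4]
gripper_width: 0.997
grip_force: 0.0
```

>>> hand_motion(
  ticks=[
    {},
    {},
    {},
    {},
    {},
    {},
    {},
    {},
    {},
    {},
  ],
  aperture=0.0,
  clamp_n=30,
)

```text
clock: 2.95
position: [0.4431, -0.3304, 0.1325]
tool_rot: [3.141, 0.001, 0.001]
contact_force: [0.1, 0.4, 5.2]
gripper_width: 0.178
grip_force: 30.1
```

>>> hand_motion(
  ticks=[
    {"trans":[0, 0, -0.1]},
    {"trans":[0, 0, -0.1]},
    {"trans":[0, 0, -0.1]},
    {},
  ],
)

```text
clock: 3.28
position: [0.444, -0.3308, 0.1955]
tool_rot: [3.139, 0.001, 0.005]
contact_force: [0.4, -0.6, -0.1]
gripper_width: 0.186
grip_force: 29.6
```

```bash
python3 - <<'E'
from h import *
p,d=cams.snapshot("scene"); cv2.imwrite("pics/s2.png",cv2.resize(p[60:240,360:520,::-1],None,fx=3,fy=3))
E
```

```text
(no output)
```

View pics/s2.png

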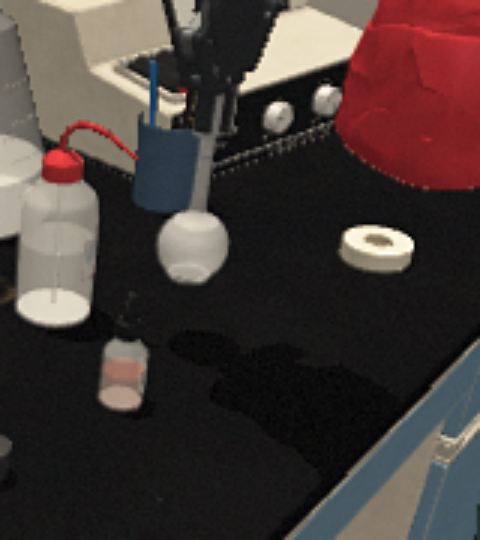

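The flask is lifted and hangs upright, with its bulb at crop (192,245). Next I carry it to the carrier.

To row units: -0.039 m / 0.2 = -0.195, -0.035 m / 0.2 = -0.175.

>>> hand_motion(
  ticks=[
    {"trans":[0, 0, -0.175]},
    {"trans":[0, 0, -0.175]},
    {"trans":[0, -0.1, 0]},
    {"trans":[-0.01, -0.195, 0]},
    {"trans":[-0.01, -0.195, 0]},
    {"trans":[-0.01, -0.195, 0]},
    {"trans":[-0.01, -0.195, 0]},
    {"trans":[-0.01, -0.195, 0]},
    {"trans":[-0.01, -0.195, 0]},
    {"trans":[-0.01, -0.195, 0]},
    {"trans":[-0.01, -0.195, 0]},
    {"trans":[-0.01, -0.195, 0]},
    {"trans":[-0.01, -0.195, 0]},
    {"trans":[-0.01, -0.195, 0]},
    {"trans":[-0.01, -0.195, 0]},
    {"trans":[-0.01, -0.195, 0]},
    {"trans":[-0.01, -0.195, 0]},
    {"trans":[0, -0.195, 0]},
    {"trans":[0, -0.1, 0]},
    {},
  ],
)

```text
clock: 5.0
position: [0.4131, 0.299, 0.2612]
tool_rot: [-3.14, -0.009, 0.004]
contact_force: [-0.7, -1.1, -2.3]
gripper_width: 0.183
grip_force: 29.6
```

>>> hand_motion(
  ticks=[
    {},
    {},
    {},
  ],
)

```text
clock: 5.25
position: [0.4149, 0.2936, 0.2619]
tool_rot: [3.141, -0.002, -0.001]
contact_force: [-0.9, 0.4, 0.1]
gripper_width: 0.183
grip_force: 29.6
```

To row units: 0.03 m / 0.2 = 0.15, 0.025 m / 0.2 = 0.125.

>>> hand_motion(
  ticks=[
    {"trans":[0, -0.075, 0]},
    {"trans":[-0.005, -0.07, 0]},
    {"trans":[0, 0, 0.15]},
    {"trans":[0, 0, 0.15]},
    {"trans":[0, 0, 0.125]},
    {},
    {},
    {},
  ],
)

```text
clock: 5.92
position: [0.4144, 0.3239, 0.1788]
tool_rot: [-3.141, 0.001, -0.002]
contact_force: [0.7, 0.7, -0.2]
gripper_width: 0.187
grip_force: 29.6
```

```bash
python3 - <<'E'
from h import *
for n,b in(("scene",(130,310,120,370)),("top",(150,310,150,290))):
    p,d=cams.snapshot(n); cv2.imwrite(f"pics/{n}3.png",cv2.resize(p[b[2]:b[3],b[0]:b[1],::-1],None,fx=2.3,fy=2.3))
a=cv2.imread("pics/scene3.png");b=cv2.imread("pics/top3.png");c=np.zeros((max(a.shape[0],b.shape[0]),a.shape[1]+b.shape[1],3),np.uint8)
c[:a.shape[0],:a.shape[1]]=a;c[:b.shape[0],a.shape[1]:]=b;cv2.imwrite("pics/c3.png",c);print(c.shape)
E
```

```text
(575, 782, 3)
```

View pics/c3.png

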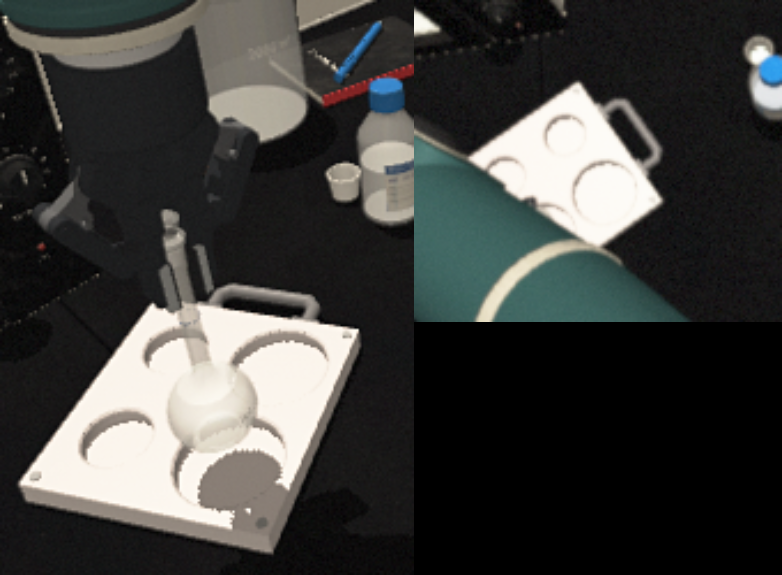

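The flask hangs centred just over its large pocket, with the bulb at crop (213,408) and the pocket at (230,460). I'll lower it and release.

To row units: 0.01 m / 0.2 = 0.05, 0.006 m / 0.2 = 0.03.

>>> hand_motion(
  ticks=[
    {"trans":[0, 0.005, 0.05]},
    {"trans":[0, 0, 0.05]},
    {"trans":[0, 0, 0.05]},
    {"trans":[0, 0, 0.03]},
    {},
    {},
  ],
)

```text
clock: 6.52
position: [0.4134, 0.3227, 0.1405]
tool_rot: [3.141, 0.001, -0.002]
contact_force: [-0.2, -0.2, -0.3]
gripper_width: 0.183
grip_force: 29.6
```

>>> hand_motion(
  ticks=[
    {"trans":[0, 0, 0.005]},
    {},
  ],
)

```text
clock: 6.68
position: [0.4136, 0.3228, 0.14]
tool_rot: [3.142, 0.001, -0.001]
contact_force: [0.2, -0.3, -0.8]
gripper_width: 0.185
grip_force: 29.6
```

>>> hand_motion(
  ticks=[
    {},
    {},
    {},
    {},
    {},
    {},
    {},
    {},
  ],
  aperture=1.0,
)

```text
clock: 7.35
position: [0.4137, 0.3228, 0.1403]
tool_rot: [-3.142, -0.0, 0.0]
contact_force: [0.2, 0.4, 0.1]
gripper_width: 0.999
grip_force: 0.0
```

>>> hand_motion(
  ticks=[
    {"trans":[0, 0, -0.1]},
    {"trans":[0, 0, -0.15]},
    {"trans":[0, 0, -0.15]},
    {"trans":[0, 0, -0.15]},
    {"trans":[0, 0, -0.1]},
    {},
    {},
  ],
)

```text
clock: 7.93
position: [0.414, 0.3229, 0.271]
tool_rot: [-3.141, -0.0, -0.003]
contact_force: [-0.1, -0.3, -1.8]
gripper_width: 1.004
grip_force: 0.0
```

To row units: 0.031 m / 0.2 = 0.155, 0.03 m / 0.2 = 0.15.

>>> hand_motion(
  ticks=[
    {"trans":[0.07, 0.145, 0]},
    {"trans":[0.075, 0.155, 0]},
    {"trans":[0.075, 0.155, 0]},
    {"trans":[0.075, 0.155, 0]},
    {"trans":[0.075, 0.155, 0]},
    {"trans":[0.075, 0.155, 0]},
    {"trans":[0.075, 0.155, 0]},
    {"trans":[0.075, 0.155, 0]},
    {"trans":[0.075, 0.155, 0]},
    {"trans":[0.075, 0.155, 0.1]},
    {"trans":[0, 0, 0.15]},
    {"trans":[0, 0, 0.1]},
    {},
    {},
  ],
)

```text
clock: 9.1
position: [0.562, 0.0151, 0.1992]
tool_rot: [-3.141, -0.001, 0.005]
contact_force: [0.2, -0.4, 1.6]
gripper_width: 1.0
grip_force: 0.0
```

```bash
python3 - <<'E'
from h import *
for n,b in(("scene",(240,400,120,240)),("top",(260,460,150,250))):
    p,d=cams.snapshot(n); cv2.imwrite(f"pics/{n}4.png",cv2.resize(p[b[2]:b[3],b[0]:b[1],::-1],(480,260)))
cv2.imwrite("pics/c4.png",np.vstack([cv2.imread("pics/scene4.png"),cv2.imread("pics/top4.png")]))
E
```

```text
(no output)
```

View pics/c4.png

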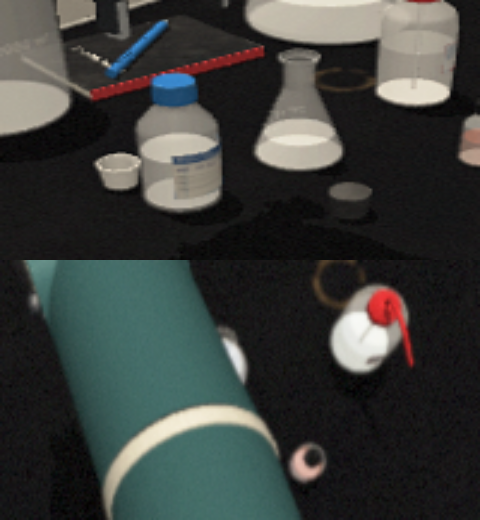

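The bottle, with its cap at (174,88), the cup and the conical flask are all in place below the gripper. I'll descend and grip.

To row units: 0.025 m / 0.2 = 0.125, 0.0015 m / 0.2 = 0.0075.

>>> hand_motion(
  ticks=[
    {"trans":[0.005, 0.0075, 0.1]},
    {"trans":[0, 0, 0.125]},
    {"trans":[0, 0, 0.125]},
    {"trans":[0, 0, 0.1]},
    {},
    {},
  ],
  aperture=1.0,
  clamp_n=60,
)

```text
clock: 9.7
position: [0.5641, 0.0137, 0.1112]
tool_rot: [-3.141, -0.001, -0.0]
contact_force: [0.1, -0.3, 1.2]
gripper_width: 1.001
grip_force: 0.0
```

>>> hand_motion(
  ticks=[
    {},
    {},
    {},
    {},
    {},
    {},
    {},
    {},
    {},
  ],
  aperture=0.0,
  clamp_n=60,
)

```text
clock: 10.45
position: [0.5644, 0.0135, 0.1114]
tool_rot: [-3.141, -0.001, -0.002]
contact_force: [-2.3, 0.0, 11.3]
gripper_width: 0.372
grip_force: 59.8
```

>>> hand_motion(
  ticks=[
    {"trans":[0, 0, -0.05]},
    {"trans":[0, 0, -0.1]},
    {"trans":[0, 0, -0.1]},
    {"trans":[0, 0, -0.1]},
    {},
    {},
  ],
)

```text
clock: 10.95
position: [0.564, 0.0132, 0.1811]
tool_rot: [3.141, 0.0, 0.002]
contact_force: [-0.9, -0.0, -5.2]
gripper_width: 0.372
grip_force: 60.6
```

To row units: -0.027 m / 0.2 = -0.135, -0.008 m / 0.2 = -0.04.

>>> hand_motion(
  ticks=[
    {"trans":[-0.035, -0.075, 0]},
    {"trans":[-0.06, -0.135, 0]},
    {"trans":[-0.06, -0.135, 0]},
    {"trans":[-0.06, -0.135, 0]},
    {"trans":[-0.06, -0.135, 0]},
    {"trans":[-0.06, -0.135, 0]},
    {"trans":[-0.06, -0.135, 0]},
    {"trans":[-0.06, -0.135, 0]},
    {"trans":[-0.045, -0.09, 0]},
    {"trans":[-0.02, -0.04, 0]},
    {},
    {},
    {},
  ],
)

```text
clock: 12.03
position: [0.4601, 0.242, 0.1798]
tool_rot: [3.141, -0.002, -0.001]
contact_force: [0.1, -0.6, -4.6]
gripper_width: 0.37
grip_force: 60.8
```

To row units: 0.02 m / 0.2 = 0.1, 0.01 m / 0.2 = 0.05.

>>> hand_motion(
  ticks=[
    {"trans":[0, -0.005, 0.1]},
    {"trans":[0, 0, 0.1]},
    {"trans":[0, 0, 0.05]},
    {"trans":[0, 0, 0.035]},
    {},
    {},
    {},
  ],
)

```text
clock: 12.62
position: [0.4602, 0.2444, 0.1241]
tool_rot: [-3.141, -0.0, -0.001]
contact_force: [-1.1, 0.1, -4.8]
gripper_width: 0.366
grip_force: 60.7
```

```bash
python3 - <<'E'
from h import *
for n,b in(("scene",(130,310,120,350)),("top",(150,310,150,290))):
    p,d=cams.snapshot(n); cv2.imwrite(f"pics/{n}5.png",cv2.resize(p[b[2]:b[3],b[0]:b[1],::-1],None,fx=2.4,fy=2.4))
E
```

```text
(no output)
```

View pics/scene5.png

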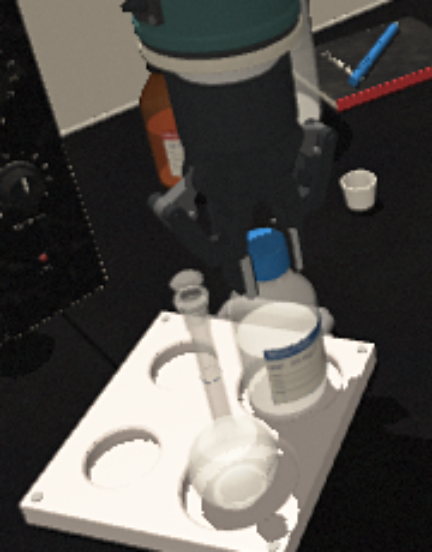

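The bottle is held upright inside its pocket (crop 290,370), and the flask stands in its own (crop 240,470). I'll lower the last 5 mm and release.

To row units: 0.003 m / 0.2 = 0.015, 0.002 m / 0.2 = 0.01.

>>> hand_motion(
  ticks=[
    {"trans":[0, 0.005, 0.015]},
    {"trans":[0, 0, 0.01]},
    {},
    {},
  ],
)

```text
clock: 13.05
position: [0.4604, 0.2434, 0.1194]
tool_rot: [-3.141, -0.0, -0.003]
contact_force: [-3.0, -4.1, 16.2]
gripper_width: 0.369
grip_force: 63.0
```

>>> hand_motion(
  ticks=[
    {},
    {},
    {},
    {},
    {},
    {},
    {},
  ],
  aperture=1.0,
)

```text
clock: 13.63
position: [0.4597, 0.2433, 0.1183]
tool_rot: [-3.142, -0.0, 0.0]
contact_force: [-0.1, -0.2, 0.3]
gripper_width: 1.003
grip_force: 0.0
```

>>> hand_motion(
  ticks=[
    {"trans":[0, 0, -0.1]},
    {"trans":[0, 0, -0.15]},
    {"trans":[0, 0, -0.15]},
    {"trans":[0.1, 0.125, -0.1]},
    {"trans":[0.1, 0.15, 0]},
    {"trans":[0.1, 0.15, 0]},
    {"trans":[0.1, 0.15, 0]},
    {"trans":[0.1, 0.15, 0]},
    {"trans":[0.1, 0.15, 0]},
    {"trans":[0.1, 0.15, 0]},
    {"trans":[0.1, 0.035, 0]},
    {},
    {},
  ],
)

```text
clock: 14.72
position: [0.62, 0.0309, 0.2177]
tool_rot: [-3.141, 0.001, 0.001]
contact_force: [-0.0, 0.9, -0.0]
gripper_width: 0.998
grip_force: 0.0
```

```bash
python3 - <<'E'
from h import *
for n in("scene","top"):
    p,d=cams.snapshot(n); cv2.imwrite(f"pics/{n}6.png",p[:,:,::-1])
a=cv2.imread("pics/scene6.png")[110:360,130:320]
cv2.imwrite("pics/c6.png",cv2.resize(a,None,fx=2.4,fy=2.4))
for z in(.008,.072,.202): print(z,*[(np.array(proj("scene",(x,y,z)))-[130,110])*2.4 for x,y in((.414,.3226),(.4603,.2431))])
E
```

```text
0.008 [242.38355399 511.9150157 ] [292.16571455 414.54153482]
0.072 [226.82116355 450.89457999] [281.03953595 355.0061763 ]
0.202 [188.51640151 300.70086277] [254.25167669 211.66632323]
```

View pics/c6.png

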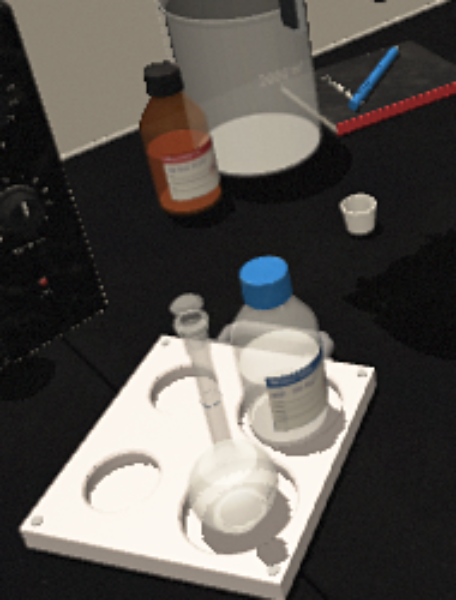

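Bottle and flask stand upright in their pockets (flask mouth at 188,302 matches the projected axis), and the cup is unmoved at (359,212). Next I pick the cup.

To row units: 0.03 m / 0.2 = 0.15, 0.02 m / 0.2 = 0.1.

>>> hand_motion(
  ticks=[
    {"trans":[0.005, 0, 0.1]},
    {"trans":[0, 0, 0.15]},
    {"trans":[0, 0, 0.15]},
    {"trans":[0, 0, 0.15]},
    {"trans":[0, 0, 0.15]},
    {"trans":[0, 0, 0.15]},
    {"trans":[0, 0, 0.1]},
    {"trans":[0, 0, 0.05]},
    {"trans":[0, 0, 0.02]},
    {},
    {},
  ],
  aperture=1.0,
  clamp_n=20,
)

```text
clock: 15.73
position: [0.6214, 0.0318, 0.0156]
tool_rot: [-3.141, -0.001, -0.002]
contact_force: [0.4, -0.6, -0.2]
gripper_width: 0.997
grip_force: 0.0
```

>>> hand_motion(
  ticks=[
    {},
    {},
    {},
    {},
    {},
    {},
    {},
    {},
    {},
  ],
  aperture=0.0,
  clamp_n=20,
)

```text
clock: 16.48
position: [0.6211, 0.0313, 0.0148]
tool_rot: [3.142, 0.0, 0.001]
contact_force: [-0.1, -1.1, 7.0]
gripper_width: 0.396
grip_force: 19.3
```

>>> hand_motion(
  ticks=[
    {"trans":[0, 0, -0.05]},
    {"trans":[0, 0, -0.15]},
    {"trans":[0, 0, -0.15]},
    {},
    {},
    {},
  ],
)

```text
clock: 16.98
position: [0.6206, 0.0312, 0.0844]
tool_rot: [3.141, 0.0, -0.0]
contact_force: [0.3, 0.3, 0.0]
gripper_width: 0.397
grip_force: 20.1
```

```bash
python3 - <<'E'
from h import *
p,d=cams.snapshot("scene"); cv2.imwrite("pics/c7.png",cv2.resize(p[120:260,220:360,::-1],None,fx=3,fy=3))
E
```

```text
(no output)
```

View pics/c7.png

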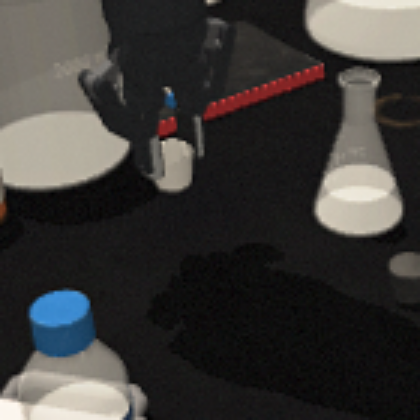

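The cup hangs level between the finger tips at (172,165). I'll check the oven clearance before choosing a route.

```bash
python3 - <<'E'
from h import *
print(ray("scene",(175,237),0),ray("scene",(0,335),0),ray("top",(215,160),0.0),ray("top",(105,182),.03))
d=np.load("top0d.npy");m=cams.camera_model("top");R=np.array(m["R"])
def pt(u,v): z=d[v,u];return R.T@(z*np.array([(u-m["cx"])/m["fx"],(v-m["cy"])/m["fy"],1])-m["t"])
for u,v in((198,140),(185,130),(110,165),(60,165),(120,150),(262,115),(205,150)): print(u,v,pt(u,v))
E
```

```text
[0.70187492 0.27170432] [0.69002277 0.59888485] [0.69201366 0.28662061] [0.64935733 0.60684878]
198 140 [0.68238454 0.27845438 0.20786241]
185 130 [0.67597078 0.28316302 0.29846682]
110 165 [0.69511285 0.58467603 0.04480308]
60 165 [0.6233219  0.58100729 0.29189616]
120 150 [0.71972631 0.53200418 0.09416059]
262 115 [0.77429762 0.11997716 0.11189318]
205 150 [0.67807086 0.27969292 0.13857863]
```

To row units: -0.03 m / 0.2 = -0.15, -0.025 m / 0.2 = -0.125.

>>> hand_motion(
  ticks=[
    {"trans":[-0.025, -0.1, -0.05]},
    {"trans":[-0.035, -0.15, -0.05]},
    {"trans":[-0.035, -0.15, -0.05]},
    {"trans":[-0.035, -0.15, 0]},
    {"trans":[-0.035, -0.15, 0]},
    {"trans":[-0.035, -0.15, 0]},
    {"trans":[-0.03, -0.15, 0]},
    {"trans":[-0.07, -0.12, 0]},
    {"trans":[-0.08, -0.125, 0]},
    {"trans":[-0.08, -0.125, 0]},
    {"trans":[-0.08, -0.125, 0]},
    {"trans":[-0.08, -0.125, 0]},
    {"trans":[-0.03, -0.05, 0]},
    {},
    {},
    {},
  ],
)

```text
clock: 18.37
position: [0.4913, 0.3641, 0.1137]
tool_rot: [3.141, -0.001, -0.001]
contact_force: [-0.3, -0.0, -0.8]
gripper_width: 0.396
grip_force: 20.1
```

To row units: 0.02 m / 0.2 = 0.1, 0.01 m / 0.2 = 0.05.

>>> hand_motion(
  ticks=[
    {"trans":[0.005, -0.02, 0]},
    {"trans":[0, 0, 0.1]},
    {"trans":[0, 0, 0.1]},
    {"trans":[0, 0, 0.1]},
    {"trans":[0, 0, 0.05]},
    {},
    {},
    {},
  ],
)

```text
clock: 19.03
position: [0.4923, 0.3696, 0.0454]
tool_rot: [-3.141, 0.0, -0.002]
contact_force: [-0.6, 0.4, 0.4]
gripper_width: 0.395
grip_force: 20.1
```

```bash
python3 - <<'E'
from h import *
p,d=cams.snapshot("scene"); cv2.imwrite("pics/c8.png",cv2.resize(p[200:370,130:300,::-1],None,fx=3.3,fy=3.3))
E
```

```text
(no output)
```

View pics/c8.png

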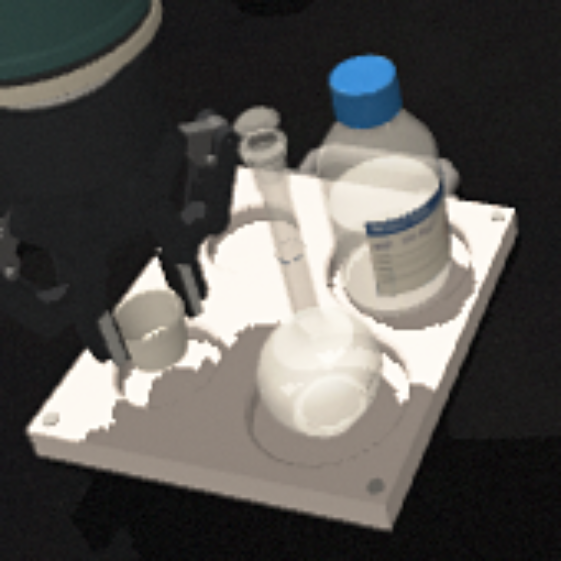

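The cup hangs over its small pocket (crop 153,330), centred as expected. I'll lower, release and rise.

To row units: 0.008 m / 0.2 = 0.04, 0.0045 m / 0.2 = 0.0225.

>>> hand_motion(
  ticks=[
    {"trans":[0, 0.005, 0.04]},
    {"trans":[0, 0, 0.04]},
    {"trans":[0, 0, 0.0225]},
    {},
    {},
  ],
)

```text
clock: 19.5
position: [0.4915, 0.3682, 0.0233]
tool_rot: [3.141, 0.001, -0.001]
contact_force: [0.4, 0.9, -0.4]
gripper_width: 0.396
grip_force: 20.2
```

>>> hand_motion(
  ticks=[
    {},
    {},
    {},
    {},
    {},
    {},
    {},
  ],
  aperture=1.0,
)

```text
clock: 20.08
position: [0.4917, 0.3683, 0.0238]
tool_rot: [-3.142, -0.0, -0.0]
contact_force: [-0.1, -1.2, 0.5]
gripper_width: 1.0
grip_force: 0.0
```

>>> hand_motion(
  ticks=[
    {"trans":[0, 0, -0.075]},
    {"trans":[0, 0, -0.15]},
    {"trans":[0, 0, -0.175]},
    {"trans":[0, 0, -0.175]},
    {"trans":[0, 0, -0.175]},
    {"trans":[0, 0, -0.175]},
    {"trans":[0, 0, -0.175]},
    {},
  ],
)

```text
clock: 20.75
position: [0.4931, 0.3702, 0.252]
tool_rot: [-3.136, -0.001, -0.012]
contact_force: [0.4, 1.0, -0.0]
gripper_width: 1.001
grip_force: 0.0
```

>>> hand_motion(
  ticks=[
    {"trans":[-0.01, 0.1, 0]},
    {"trans":[-0.025, 0.19, 0]},
    {"trans":[-0.025, 0.19, 0]},
    {"trans":[-0.025, 0.19, 0]},
    {"trans":[-0.025, 0.19, 0]},
    {"trans":[-0.025, 0.19, 0]},
    {"trans":[-0.025, 0.19, 0]},
    {"trans":[-0.025, 0.19, 0]},
    {"trans":[-0.025, 0.19, 0]},
    {"trans":[-0.025, 0.19, 0]},
    {"trans":[-0.025, 0.19, 0]},
    {"trans":[-0.025, 0.19, 0]},
    {"trans":[-0.025, 0.19, 0]},
    {"trans":[-0.025, 0.19, 0]},
    {"trans":[-0.005, 0.19, 0]},
    {"trans":[0, 0.09, 0]},
    {},
    {},
  ],
)

```text
clock: 22.25
position: [0.4237, -0.2021, 0.2443]
tool_rot: [-3.141, 0.002, -0.001]
contact_force: [0.1, 1.0, -0.1]
gripper_width: 1.001
grip_force: 0.0
```

```bash
python3 - <<'E'
from h import *
for n,b in(("scene",(130,310,130,365)),("top",(150,310,150,290))):
    p,d=cams.snapshot(n); cv2.imwrite(f"pics/{n}9f.png",p[:,:,::-1]); cv2.imwrite(f"pics/{n}9.png",cv2.resize(p[b[2]:b[3],b[0]:b[1],::-1],None,fx=2.4,fy=2.4))
a=cv2.imread("pics/scene9.png");b=cv2.imread("pics/top9.png");c=np.zeros((max(a.shape[0],b.shape[0]),900,3),np.uint8)[:,:a.shape[1]+min(360,b.shape[1])]
c[:a.shape[0],:a.shape[1]]=a;c[:b.shape[0],a.shape[1]:]=b[:,:c.shape[1]-a.shape[1]];cv2.imwrite("pics/c9.png",c);print(c.shape)
E
```

```text
(564, 792, 3)
```

View pics/c9.png

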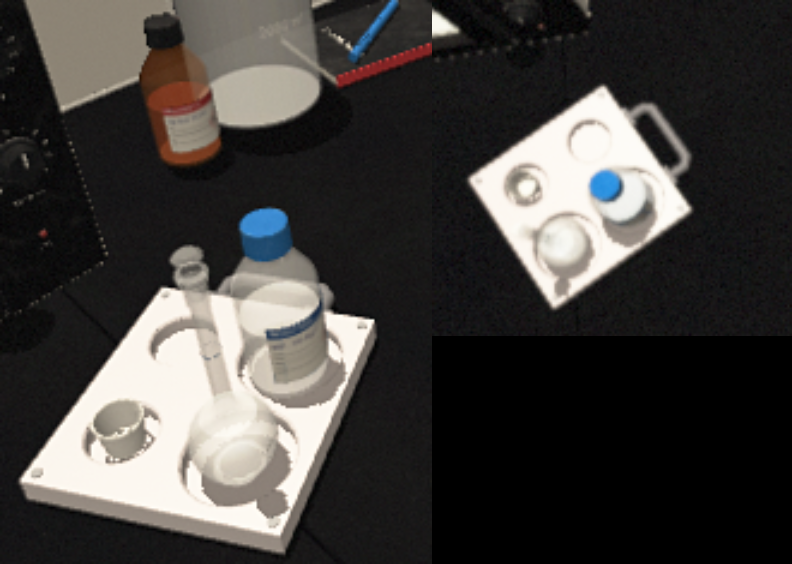

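Cup, flask and bottle stand in their pockets (cup at scene crop 120,430). Next is the dropper.

To row units: 0.035 m / 0.2 = 0.175, 0.03 m / 0.2 = 0.15.

>>> hand_motion(
  ticks=[
    {"trans":[0, 0, 0.15]},
    {"trans":[0, 0, 0.175]},
    {"trans":[0, 0, 0.175]},
    {"trans":[0, 0, 0.15]},
    {"trans":[0, 0, 0.15]},
    {"trans":[0, 0, 0.1]},
    {"trans":[0, 0, 0.02]},
    {},
    {},
  ],
  aperture=1.0,
  clamp_n=25,
)

```text
clock: 23.1
position: [0.4246, -0.2013, 0.0609]
tool_rot: [3.141, 0.002, 0.001]
contact_force: [-0.3, 0.3, -0.5]
gripper_width: 1.004
grip_force: 0.0
```

>>> hand_motion(
  ticks=[
    {},
    {},
    {},
    {},
    {},
    {},
    {},
    {},
    {},
    {},
  ],
  aperture=0.0,
  clamp_n=25,
)

```text
clock: 23.93
position: [0.4238, -0.2017, 0.0597]
tool_rot: [-3.141, -0.0, 0.0]
contact_force: [-0.6, 0.0, -0.1]
gripper_width: 0.231
grip_force: 27.0
```

>>> hand_motion(
  ticks=[
    {"trans":[0, 0, -0.05]},
    {"trans":[0, 0, -0.125]},
    {"trans":[0, 0, -0.15]},
    {"trans":[0, 0, -0.15]},
    {},
    {},
    {},
  ],
)

```text
clock: 24.52
position: [0.4237, -0.2017, 0.155]
tool_rot: [3.142, 0.0, 0.0]
contact_force: [-0.9, -0.5, -0.9]
gripper_width: 0.232
grip_force: 27.0
```

```bash
python3 - <<'E'
from h import *
p,d=cams.snapshot("scene"); cv2.imwrite("pics/c10.png",cv2.resize(p[90:240,320:470,::-1],None,fx=3,fy=3))
E
```

```text
(no output)
```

View pics/c10.png

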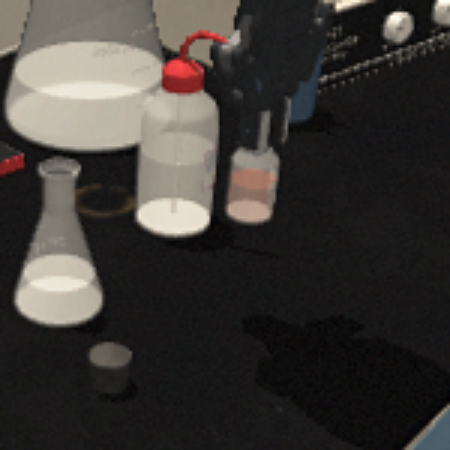

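The dropper is held upright at (252,180). I'll lift it higher and carry it over.

To row units: -0.036 m / 0.2 = -0.18, -0.03 m / 0.2 = -0.15.

>>> hand_motion(
  ticks=[
    {"trans":[0, 0, -0.15]},
    {"trans":[0, 0, -0.15]},
    {"trans":[0, 0, -0.15]},
    {"trans":[0.02, -0.09, 0]},
    {"trans":[0.045, -0.18, 0]},
    {"trans":[0.045, -0.18, 0]},
    {"trans":[0.045, -0.18, 0]},
    {"trans":[0.045, -0.18, 0]},
    {"trans":[0.045, -0.18, 0]},
    {"trans":[0.045, -0.18, 0]},
    {"trans":[0.045, -0.18, 0]},
    {"trans":[0.045, -0.18, 0]},
    {"trans":[0.045, -0.18, 0]},
    {"trans":[0.045, -0.18, 0]},
    {"trans":[0.045, -0.18, 0]},
    {"trans":[0.045, -0.18, 0]},
    {"trans":[0.015, -0.18, 0]},
    {},
    {},
    {},
  ],
)

```text
clock: 26.23
position: [0.5384, 0.2838, 0.2436]
tool_rot: [3.141, 0.001, -0.003]
contact_force: [0.6, -0.7, -0.5]
gripper_width: 0.233
grip_force: 27.0
```

To row units: 0.03 m / 0.2 = 0.15, -0.005 m / 0.2 = -0.025.

>>> hand_motion(
  ticks=[
    {"trans":[0.0025, -0.025, 0]},
    {"trans":[0, 0, 0.15]},
    {"trans":[0, 0, 0.15]},
    {"trans":[0, 0, 0.15]},
    {"trans":[0, 0, 0.15]},
    {"trans":[0, 0, 0.15]},
    {},
    {},
    {},
  ],
)

```text
clock: 26.98
position: [0.54, 0.2895, 0.0966]
tool_rot: [-3.141, 0.001, -0.002]
contact_force: [0.5, -0.4, -0.7]
gripper_width: 0.23
grip_force: 27.0
```

```bash
python3 - <<'E'
from h import *
p,d=cams.snapshot("scene"); cv2.imwrite("pics/c11.png",cv2.resize(p[180:350,130:300,::-1],None,fx=3.3,fy=3.3))
E
```

View pics/c11.png

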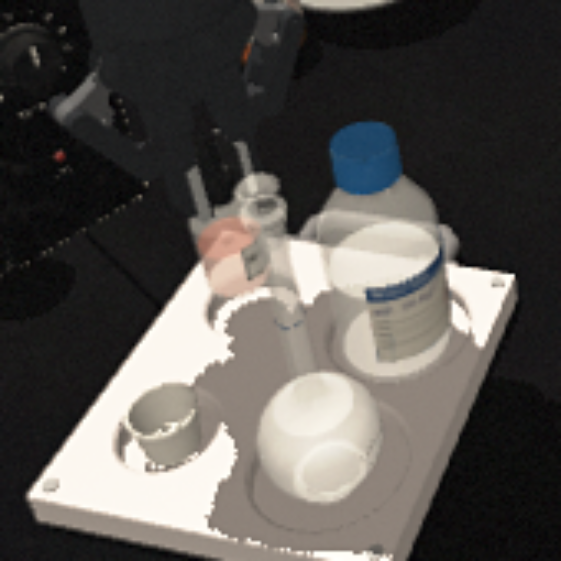

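The dropper hangs over its small pocket, body at (235,265). I'll lower, release and rise.

Careful with the scale: shifts go in shares of 0.2 m and turns go in shares of 4 rad. That gives: 0.01 m / 0.2 = 0.05, 0.005 m / 0.2 = 0.025.

>>> hand_motion(
  ticks=[
    {"trans":[-0.0025, 0.0025, 0.05]},
    {"trans":[0, 0, 0.05]},
    {"trans":[0, 0, 0.025]},
    {"trans":[0, 0, 0.0125]},
    {},
    {},
  ],
)

```text
clock: 27.53
position: [0.539, 0.2887, 0.0675]
tool_rot: [3.141, 0.0, 0.001]
contact_force: [-0.3, -3.1, 6.8]
gripper_width: 0.231
grip_force: 27.9
```

>>> hand_motion(
  ticks=[
    {},
    {},
    {},
    {},
    {},
    {},
    {},
    {},
  ],
  aperture=1.0,
)

```text
clock: 28.2
position: [0.5387, 0.2888, 0.0673]
tool_rot: [-3.142, -0.0, 0.0]
contact_force: [0.4, 0.5, -0.3]
gripper_width: 1.0
grip_force: 0.0
```

>>> hand_motion(
  ticks=[
    {"trans":[0, 0, -0.075]},
    {"trans":[0, 0, -0.15]},
    {"trans":[0, 0, -0.175]},
    {"trans":[0, 0, -0.175]},
    {"trans":[0, 0, -0.175]},
    {"trans":[0, 0, -0.15]},
    {},
  ],
)

```text
clock: 28.78
position: [0.5404, 0.2902, 0.2536]
tool_rot: [-3.138, -0.001, -0.011]
contact_force: [1.0, 0.1, -0.0]
gripper_width: 0.999
grip_force: 0.0
```

>>> hand_motion(
  ticks=[
    {"trans":[0, 0.1, 0]},
    {"trans":[-0.025, 0.175, 0]},
    {"trans":[-0.025, 0.175, 0]},
    {"trans":[-0.025, 0.175, 0]},
    {"trans":[-0.025, 0.175, 0]},
    {"trans":[-0.025, 0.175, 0]},
    {"trans":[-0.025, 0.175, 0]},
    {"trans":[-0.025, 0.175, 0]},
    {"trans":[-0.025, 0.175, 0]},
    {"trans":[-0.025, 0.175, 0]},
    {"trans":[-0.025, 0.175, 0]},
    {"trans":[-0.025, 0.175, 0]},
    {},
    {},
    {},
    {},
  ],
)

```text
clock: 30.12
position: [0.484, -0.1151, 0.2472]
tool_rot: [-3.141, -0.003, 0.0]
contact_force: [0.2, -0.0, 0.1]
gripper_width: 1.0
grip_force: 0.0
```

```bash
python3 - <<'E'
from h import *
for n,b in(("scene",(130,400,110,360)),("top",(160,460,150,285))):
    p,d=cams.snapshot(n); cv2.imwrite(f"pics/{n}12.png",cv2.resize(p[b[2]:b[3],b[0]:b[1],::-1],None,fx=2.2,fy=2.2))
E
```

```text
(no output)
```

View pics/scene12.png

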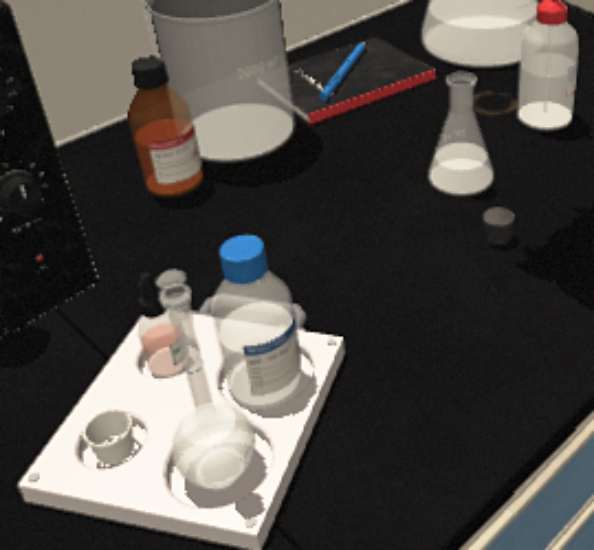

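All four pieces stand upright in their pockets: dropper (165,345), bottle (262,330), cup (108,435) and flask (213,450). The conical flask, squeeze bottle and stopper are where they were. I'll hand in the job.

```bash
python3 -c "
from cell import bot
print(bot.finish_job())"
```

```text
the job is handed in; nothing more can be done
None
```

The job is handed in at about 30 s on the robot's clock: the last pictures show all four pieces upright in their own pockets and the conical flask, squeeze bottle and stopper unmoved, but the hand-in returned no verdict.

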